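# Open the line-up-the-arrows tablet bottle

## Robot

A 6-joint arm with a two-finger parallel gripper is mounted at the origin on the work surface. World frame = base frame: x ahead of the robot, y to its left, z up, the work surface at z = 0. Lengths are in m, angles in rad, forces in N, time in s.
With the tool pointing down it reaches from about 0.25 to 0.775 m from the base axis. Payload 4 kg.
Tool frame: the origin (TCP) lies midway between the tips of the shut fingers; the grasp point (between the pads) lies 19 mm behind it; z points along the fingers, y is the line along which they close (so a half turn about z gives the same grasp; the last joint's range is limited). The gripper opens to 94 mm and grips with 3 to 60 N. Pads are 16 mm wide; open, the fingers measure 119 mm over their backs; the gripper's body (75 mm by 177 mm) begins 78 mm behind the grasp point.
Start: joints at [1.139, 0.087, 1.371, -0, 1.684, -0.103], TCP at [0.178, 0.521, 0.17] pointing down, gripper open.
Joint ranges: [-3.1, 3.1], [-0.76, 2.03], [0.27, 2.55], [-1.08, 4.22], [0.17, 2.65], [-2.57, 2.57]. Speed limits (rad/s): [2.79, 2.79, 3.14, 3.14, 3.14, 3.14].

## Interface

Orientations are given as a rotation vector (axis times angle).
In Python, from rig import robot gives the robot as it stands. Calls block until the motion is done:
- robot.move_to(position, orientation): joint-space move of the TCP to a pose.
- robot.move_l(position, rotation=None, v=0.15, stop_force=None): straight line of the TCP; rotation=None keeps the orientation; v is the mean speed in m/s. With stop_force (N) it stops when the force on the tool has changed by that much, and returns True; else False.
- robot.movej(angles): joint-space move.
- robot.move_gripper(opening): opening from 0.0 (shut) to 1.0 (fully open); the grip force is fixed at half the most; returns when the fingers have stopped.
- robot.hold(seconds).
- robot.inverse_kinematics(position, orientation): joint angles nearest the present ones, or None.
- robot.state(): the state.
- robot.capture(name): name is "scene" or "side" or "wrist"; returns the picture (420x560x3 uint8, blue, green, red); there is no depth.
- robot.camera_params(name): a dict with "fx", "fy", "cx", "cy" (pixels), "rvec" (rotation vector, rad) and "tvec" (3), from world to camera coordinates, as OpenCV has them. Camera axes: x right, y down, z forward; pixel columns grow to the right and rows downward; lengths in m; the calibration is good to about 2 mm. A picture is of the moment at which its call begins: read the wrist's pose just before it. camera_params takes no time and is no camera call; for the wrist camera it gives the pose at the moment of the call.
A pose or a line that the arm cannot do raises robot.MotionError and nothing moves.
- robot.hand_in(): hands the job in; it is judged then, once.
The state is a dict: "t": time; "joints": joint angles; "joint_velocities": joint speeds; "joint_efforts": joint torques, N m; "tcp_pos": TCP position; "orientation": TCP orientation; "wrist_force": force on the tool from outside, world axes, zero at the start; "wrist_torque": the same for the moment, N m; "finger_gap": opening from 0.0 (shut) to 1.0 (fully open); "grasp_force": force on a finger pad.
Only numpy, scipy, OpenCV 4.12 (cv2) and the standard library are available. Lean on these libraries where they do the work, as an engineer would, in place of code of your own. Each camera call takes 0.05 s, during which the arm holds its last target. There are 200 camera calls.

## Task

Open the tablet bottle whose cap has a thumb tab: turn the cap on the bottle until its arrow points to the arrow on the bottle's shoulder, then lift it straight off and set it down, top up, in the shallow steel tray. Keep the bottle standing about where it is so that no tablets spill, and leave the other two bottles and the blue counting tray alone.

Things in the scene. Friction and masses are not known exactly. Their poses are not given: they have to be found in the camera images.
- bottle: White round tablet bottle, loose, 0.3 to 0.65 kg, 84 mm across, upright; origin: centre of its underside, z up. Shoulder slopes from 96 mm up to the neck at 110 mm; neck 35 mm across, rim 130 mm up. The black arrow on its shoulder lies in its +x direction, pointing in. The neck's bead (41 mm across, 122-125 mm up) has notches at 0, 90 and 210 degrees about z.
- bottle_mark (a point): Middle of the black arrow on the bottle's shoulder, 33.5 mm out from the bottle's axis (its +x) and 101 mm up. Turns with the bottle.
- cap: White cap on the bottle, loose, 16 g, 48 mm across, 19 mm high; origin: centre of its lower edge (116 mm above the bottle's underside), z up. Thumb tab and the black arrow on top point in its +x. Turns endlessly either way with little friction. Three lugs inside grip under the bead: it lifts off only with its arrow within 8 degrees of the bottle's, else it rises 1.5 mm and lifts the bottle.
- cap_mark (a point): Tip of the cap's thumb tab, 28.5 mm out from the cap's axis in its +x, 4 mm above its lower edge; the tab is 13 mm wide and 4 mm high. Grip the cap from above across its diameter, clear of the tab (closing along its y); fingertips may go down to its lower edge.
- tray: Shallow open stainless tray, loose, 0.4 kg, 180 mm (its x) by 140 mm (its y), 16 mm high, walls and floor 3 mm thick; origin: centre of its underside.
- screw_bottle: Bystander: a white bottle of the same girth, 146 mm high, with a ribbed screw cap 52 mm in diameter without tab or arrow; origin at the centre of its underside. Leave alone.
- open_bottle: Bystander: a white bottle of the same girth without a cap, 130 mm high, beyond the work; origin at the centre of its underside. Leave alone.
- count_tray: Bystander: blue tablet counting tray, 150 by 200 mm and 18 mm high, with tablets and a spatula in it; origin at the centre of its underside. Leave alone.
Not all that is in view belongs to the job. What is shaped like the bottle but orange is not meant. Of the things that look like the cap, the larger one is meant.

How it is judged:
By the outcome, as a careful person would: the job done as asked, in the order asked, and still so for the second after the job is handed in, with the robot touching nothing.
It also fails if it takes over 61 s, if anything falls off the work surface, if the arm or the gripper's body presses on something with over 40 N, if the wrist force passes 120 N, or if a joint passes its speed limit or range.

## Working session

There is one attempt and no reset: what is moved stays moved. The work goes in short steps, each a Python script; the robot and the scene stay as the last script left them, time stands still between calls to the robot, and variables do not carry over. Pictures are saved under pics/ and viewed, at most 10 in all, crops included, and the job is handed in when it is done.

```bash
mkdir -p pics; ls
python3 - <<'E'
from rig import robot
import cv2,numpy as np
a=robot.capture("scene");b=robot.capture("side");w=robot.capture("wrist")
for n,i in(("scene",a),("side",b),("wrist",w)): cv2.imwrite(f"pics/{n}0.png",i); print(n,robot.camera_params(n))
m=np.zeros((600,800,3),np.uint8)
m[:300,:400]=cv2.resize(b,(400,300),interpolation=cv2.INTER_AREA);m[:300,400:]=cv2.resize(w,(400,300),interpolation=cv2.INTER_AREA)
cv2.imwrite("pics/sw0.png",m[:300])
print(robot.state())
E
```

```text
pics
scene {'fx': 536.0475960626792, 'fy': 536.0475960626792, 'cx': 278.65391243036095, 'cy': 202.809553680002, 'rvec': array([ 1.03341924,  2.28001176, -1.17108915]), 'tvec': array([ 0.36998267, -0.17474381,  1.68843932])}
side {'fx': 523.9277922846553, 'fy': 523.9277922846553, 'cx': 280.80123621313015, 'cy': 214.1963674402226, 'rvec': array([ 2.03404401, -0.73039979,  0.411754  ]), 'tvec': array([-0.46000976,  0.26250863,  0.79597151])}
wrist {'fx': 297.0091742520378, 'fy': 297.0091742520378, 'cx': 282.2506359179127, 'cy': 211.82354341020852, 'rvec': array([-2.37521001, -1.70122755, -0.21958711]), 'tvec': array([-0.54925197, -0.02629651,  0.39139322])}
{'t': 0.15, 'joints': array([ 1.13891037e+00,  8.78039748e-02,  1.37188230e+00,  2.02558022e-08,
        1.68360766e+00, -1.03131542e-01]), 'joint_velocities': array([-0.000209  , -0.00165341, -0.00394651,  0.00151489, -0.00065386,
        0.00036224]), 'joint_efforts': array([ 1.87292884e-03, -3.40642262e+01, -3.02793896e+01,  7.17935013e-02,
        3.05601570e-02, -1.30172211e-04]), 'tcp_pos': array([0.17739571, 0.52010277, 0.16947544]), 'orientation': array([-5.14010067e-01, -3.09880073e+00,  2.57694543e-03]), 'wrist_force': array([-0.37702736, -1.12706765, -0.08995784]), 'wrist_torque': array([ 0.01936249, -0.00304924,  0.00639769]), 'grasp_force': 0.0, 'finger_gap': 0.9975111810005706}
```

View pics/scene0.png

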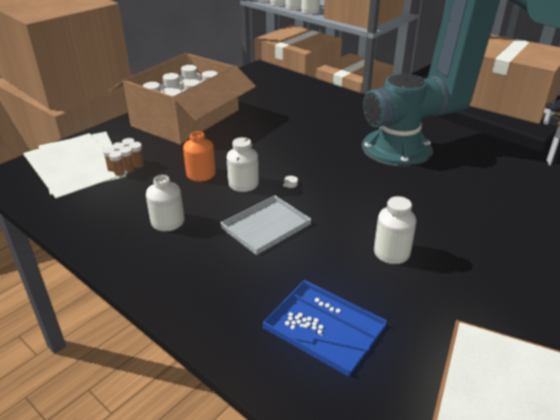

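View pics/side0.png

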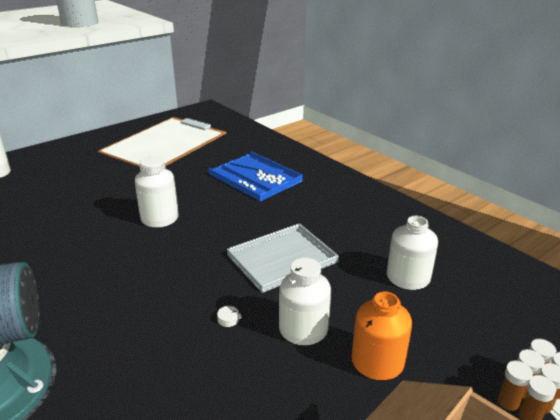

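Scene view: the white bottles are at (243,165) with a small tabbed cap, (395,235) with a wide screw cap, and (165,203) open. The orange one at (199,157) is not meant. A small loose cap lies at (290,181) in the scene view and (228,316) in the side view; it is the smaller lookalike, so not meant. The target is (243,165) in the scene view and (304,305) in the side view, because an arrow is visible on its cap at side (297,268). The tray is at (266,224).

```bash
cat > h.py <<'E'
from rig import robot
import cv2,numpy as np
from scipy.spatial.transform import Rotation as R
def ray(P,uv):
    M=R.from_rotvec(P["rvec"]).as_matrix(); d=np.array([(uv[0]-P["cx"])/P["fx"],(uv[1]-P["cy"])/P["fy"],1.])
    d=M.T@d; return -M.T@np.array(P["tvec"]),d/np.linalg.norm(d)
def plane(P,uv,z):
    c,d=ray(P,uv); return c+d*(z-c[2])/d[2]
def tri(obs):
    A=0;b=0
    for P,uv in obs:
        c,d=ray(P,uv);Q=np.eye(3)-np.outer(d,d);A=A+Q;b=b+Q@c
    x=np.linalg.solve(A,b); return x,[np.linalg.norm(np.cross(x-ray(P,u)[0],ray(P,u)[1])) for P,u in obs]
def down(yaw):  # tool z down, tool y axis at angle yaw in world
    y=np.array([np.cos(yaw),np.sin(yaw),0]);z=np.array([0,0,-1.]);return R.from_matrix(np.c_[np.cross(y,z),y,z]).as_rotvec()
E
python3 - <<'E'
from h import *
S=robot.camera_params("scene");D=robot.camera_params("side")
print(tri([(S,(242,144)),(D,(306,267))]))
print("small cap",plane(S,(290,181),.015),plane(D,(228,314),.015))
for n,uv in dict(orange=(200,177),open=(165,226),screw=(394,258)).items(): print(n,plane(S,uv,0))
for P,n in((S,"scene"),(D,"side")):
    i=cv2.imread(f"pics/{n}0.png"); g=cv2.cvtColor(i,cv2.COLOR_BGR2HSV)
    m=((g[...,1]<70)&(g[...,2]>70)).astype(np.uint8)
    c,_=cv2.findContours(m,0,2)
    for k in c:
        x,y,w,h=cv2.boundingRect(k)
        if w*h>300 and y>120: print(n,(x,y,w,h))
        u=(266,224) if n=="scene" else (283,257)
        if x<u[0]<x+w and y<u[1]<y+h and y>120: r=cv2.minAreaRect(k);q=cv2.approxPolyDP(k,6,True)[:,0];print("tray",q.tolist(),[plane(P,t,.016)[:2].round(3).tolist() for t in q])
a=cv2.imread("pics/scene0.png")[125:200,215:315];b=cv2.imread("pics/side0.png")[250:350,200:340]
z=np.zeros((400,800,3),np.uint8);z[:300,:400]=cv2.resize(a,(400,300),interpolation=2);z[:285,400:]=cv2.resize(b,(400,285),interpolation=2)
w=cv2.imread("pics/wrist0.png")
cv2.imwrite("pics/crop1.png",z[:300]);print(w.shape)
E
```

```text
(array([ 0.46733382, -0.21597969,  0.13009619]), [np.float64(0.002094399984388731), np.float64(0.002094399984388758)])
small cap [ 0.38460147 -0.11229688  0.015     ] [ 0.37644455 -0.12258179  0.015     ]
orange [ 0.52234435 -0.33647824  0.        ]
open [ 7.35305583e-01 -2.31732678e-01  1.11022302e-16]
screw [0.45756002 0.27114886 0.        ]
scene (437, 322, 123, 98)
scene (285, 313, 27, 16)
scene (0, 216, 55, 137)
scene (373, 195, 44, 69)
scene (220, 195, 92, 60)
tray [[311, 218], [273, 195], [220, 224], [257, 254]] [[0.481, 0.04], [0.468, -0.101], [0.651, -0.117], [0.673, 0.031]]
scene (145, 174, 39, 58)
scene (362, 138, 36, 28)
scene (226, 136, 33, 56)
scene (22, 131, 120, 68)
scene (546, 126, 14, 40)
scene (379, 124, 43, 13)
side (22, 400, 21, 20)
side (505, 338, 55, 64)
side (217, 306, 25, 22)
side (0, 262, 26, 100)
side (227, 223, 112, 123)
tray [[227, 248], [261, 292], [279, 287], [279, 328], [287, 340], [306, 345], [323, 338], [331, 287], [321, 269], [337, 261], [334, 251], [300, 223]] [[0.486, 0.039], [0.456, -0.114], [0.491, -0.124], [0.423, -0.206], [0.416, -0.235], [0.432, -0.263], [0.464, -0.27], [0.565, -0.185], [0.588, -0.134], [0.63, -0.136], [0.649, -0.108], [0.665, 0.014]]
side (387, 215, 52, 75)
side (257, 169, 28, 15)
(420, 560, 3)
```

View pics/crop1.png

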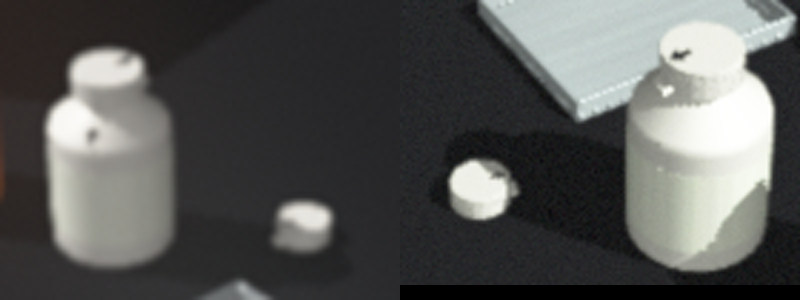

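View pics/wrist0.png

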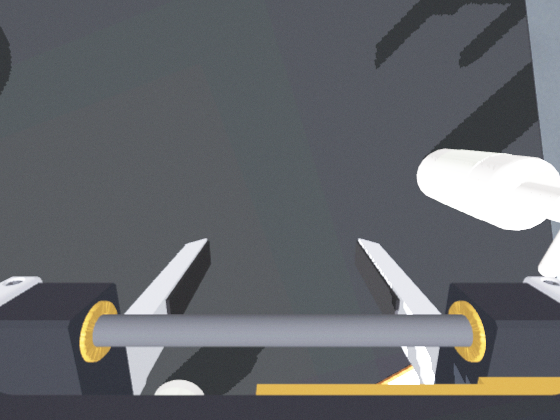

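The crop confirms the target: a tabbed cap with an arrow on top (crop right at (680,53), left at (122,62)) and a black arrow on the shoulder (crop left at (90,135)). The loose cap also carries an arrow but is smaller. The first wrist view shows only the table and the fingers. I'll lift and look straight down with the wrist camera from two places.

Run:
```python
from h import *
s=robot.state();P=robot.camera_params("wrist");T=R.from_rotvec(s["orientation"]).as_matrix()
c,d=ray(P,(P["cx"],P["cy"]));co=T.T@(c-s["tcp_pos"]);print("cam in tool",co,"axis",T.T@d)
p=s["tcp_pos"].copy();p[2]=.3;robot.move_l(p,v=.3)
ob=[]
def best(xy,z,yaws):
    o=[]
    for y in yaws:
        Rt=R.from_rotvec(down(y)).as_matrix();dd=Rt@(T.T@d)
        cz=z+(Rt@co)[2]; k=(.135-cz)/dd[2]
        t=np.array([*xy,.135])-k*dd-Rt@co
        q=robot.inverse_kinematics(t,down(y))
        if q is not None:o.append((abs(np.array(q)-s["joints"])[5],y,t))
    return min(o,key=lambda a:a[0])
for k,off in enumerate([(0,0.03),(0,-.05)]):
    j,y,t=best((.467+off[0],-.216+off[1]),.28,np.arange(-np.pi,np.pi,.2))
    robot.move_to(t,down(y));robot.hold(.3)
    print(j,y,t); P=robot.camera_params("wrist");i=robot.capture("wrist");cv2.imwrite(f"pics/w{k+1}.png",i);np.save(f"P{k+1}.npy",P,allow_pickle=True)
    print(robot.state()["t"],robot.state()["joints"])
m=[cv2.imread(f"pics/w{k}.png") for k in(1,2)]
cv2.imwrite("pics/w12.png",cv2.resize(np.hstack(m),(800,300)))
```

```text
cam in tool [ 7.54057650e-02  2.40091021e-05 -2.14532175e-01] axis [-2.56616345e-01  3.42688708e-05  9.66513347e-01]
0.007325891188328576 -0.34159265358979063 [ 0.47368277 -0.16709363  0.28      ]
3.725 [-4.51564498e-01 -1.49214587e-02  1.26064373e+00  3.96094658e-05
  1.89583616e+00 -1.10422072e-01]
0.05886834184125048 -0.5415926535897908 [ 0.47730567 -0.24879816  0.28      ]
4.5 [-5.84511373e-01  6.49325267e-02  1.17815533e+00  9.71197150e-05
  1.89776103e+00 -4.42710049e-02]
```

View pics/w12.png

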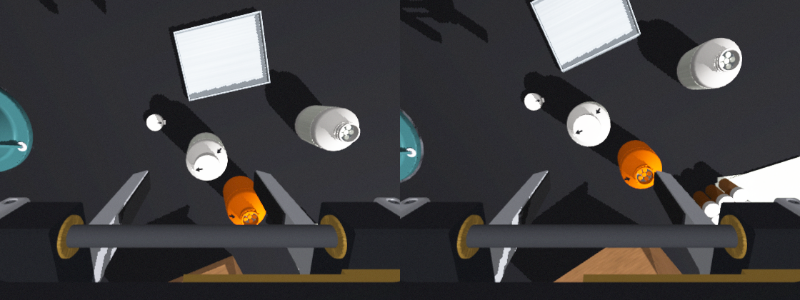

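The montage shows the target bottle at (207,158) left and (589,124) right. Its two arrows are at about (200,170) and (219,151) left, and (578,131) and (598,111) right. The orange bottle is nearby and the tray is at (222,55) left.

Run:
```python
from h import *
P=[np.load(f"P{k}.npy",allow_pickle=True).item() for k in(1,2)]
ap=[[(280,238),(307,211)],[(249,183),(277,155)]]
ctr=[];B=[]
z=[]
for k in range(2):
    i=cv2.imread(f"pics/w{k+1}.png");g=i.max(2);o=[]
    for (u,v) in ap[k]:
        roi=g[v-10:v+11,u-10:u+11].astype(int);m=(roi<110).astype(np.uint8)
        n,l,st,ce=cv2.connectedComponentsWithStats(m)
        print(k,[(s[4],(c+[u-10,v-10]).round(1)) for s,c in zip(st[1:],ce[1:])])
    u,v=np.mean(ap[k],0).astype(int)
    z.append(cv2.resize(i[v-35:v+35,u-45:u+45] if 1 else i,(400,311),interpolation=2)); print("crop",k,u-45,v-35,400/90)
cv2.imwrite("pics/crop2.png",np.hstack(z))
```

```text
0 [(np.int32(21), array([277.7, 237. ])), (np.int32(7), array([271. , 247.4]))]
0 [(np.int32(45), array([315.4, 205.3])), (np.int32(19), array([306.3, 210.9]))]
crop 0 248 189 4.444444444444445
1 [(np.int32(23), array([249.5, 184.7])), (np.int32(2), array([239. , 192.5]))]
1 [(np.int32(32), array([284.4, 146.8])), (np.int32(22), array([276.9, 155.3]))]
crop 1 218 134 4.444444444444445
```

View pics/crop2.png

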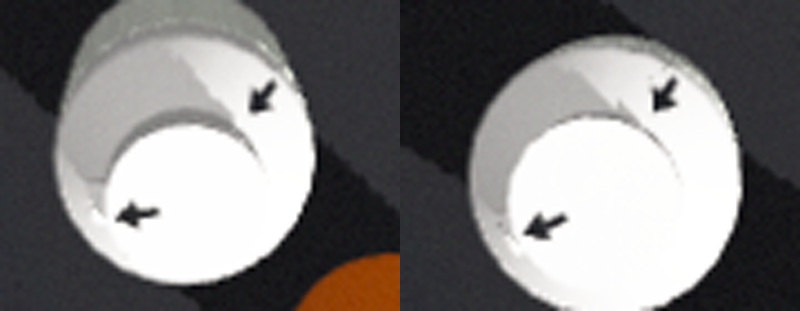

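The two crops agree. The cap circle is centred near crop (187,205) left and (595,202) right. The cap arrow points left at (138,215) and (545,226), and the shoulder arrow is at upper right, (262,98) and (665,95). The cap is about 140-150° off.

Run:
```python
from h import *
P=[np.load(f"P{k}.npy",allow_pickle=True).item() for k in(1,2)]
def T(a,b): return tri([(P[0],a),(P[1],b)])
cc=T((290,235.3),(261.7,179.3)); ca=T((277.7,237),(249.5,184.7)); ba=T((306.3,210.9),(276.9,155.3))
for n,x in(("cap",cc),("caparrow",ca),("mark",ba)):print(n,x[0].round(4),np.round(x[1],4))
top=.135
c=np.mean([plane(P[0],(290,235.3),top),plane(P[1],(261.7,179.3),top)],0);print(c,plane(P[0],(290,235.3),top),plane(P[1],(261.7,179.3),top))
for k,(a,b) in enumerate([((277.7,237),(306.3,210.9)),((249.5,184.7),(276.9,155.3))]):
    A=plane(P[k],a,top)-c;B=plane(P[k],b,.101)-c
    print(k,[(np.hypot(*v[:2]).round(4),np.degrees(np.arctan2(v[1],v[0])).round(1)) for v in(A,B)])
    # arrow direction from tail/tip in crop
cr=[((158,211),(116,217),248,189),((166,216),(523-400+0,236),218,134)]
for k,(t,h,x,y) in enumerate(cr):
    f=lambda q:plane(P[k],(x+q[0]/4.444-.4,y+q[1]/4.444-.4),top); v=f(h)-f(t);print("dir",np.degrees(np.arctan2(v[1],v[0])))
    # bottle outline: shoulder circle
for k in range(2):  # tray
    i=cv2.imread(f"pics/w{k+1}.png");g=cv2.cvtColor(i,cv2.COLOR_BGR2HSV)
    m=((g[...,1]<70)&(g[...,2]>90)).astype(np.uint8);c2,_=cv2.findContours(m,0,2)
    for q in c2:
        x,y,w,h=cv2.boundingRect(q)
        if w>100 and y<170 and w<200:
            r=cv2.approxPolyDP(cv2.convexHull(q),8,True)[:,0];print("tray",r.tolist(),[plane(P[k],t,.016)[:2].round(3).tolist() for t in r.astype(float)])
# bystander positions
print("smallcap",plane(P[0],(155*1.4,122*1.4),.015)[:2],"orange rim",plane(P[0],(247*1.4,217*1.4),.13)[:2])
print(robot.state()["t"])
th=None
```

```text
cap [ 0.4656 -0.2175  0.1391] [0.0003 0.0003]
caparrow [ 0.4492 -0.2158  0.1356] [0.0001 0.0001]
mark [ 0.4944 -0.2045  0.1017] [0. 0.]
[ 0.46508764 -0.218439    0.135     ] [ 0.46483732 -0.21902161  0.135     ] [ 0.46533795 -0.21785639  0.135     ]
0 [(np.float64(0.0161), np.float64(171.1)), (np.float64(0.0323), np.float64(25.2))]
1 [(np.float64(0.0163), np.float64(170.8)), (np.float64(0.0324), np.float64(25.4))]
dir 169.1306136455958
dir 173.98619829539177
tray [[365, 15], [378, 115], [264, 141], [242, 45]] [[0.662, 0.017], [0.645, -0.12], [0.467, -0.098], [0.484, 0.039]]
tray [[336, 48], [228, 101], [182, 3], [320, 0]] [[0.643, -0.122], [0.468, -0.101], [0.485, 0.04], [0.653, -0.057]]
smallcap [ 0.37873124 -0.11695784] orange rim [ 0.50439841 -0.34121618]
4.5
```

```bash
cat >> h.py <<'E'
def look(name,xy,yaw,z=.28):
    Rt=R.from_rotvec(down(yaw)).as_matrix();dd=Rt@np.array([-.2566,0,.9665]);co=Rt@np.array([.0754,0,-.2145])
    t=np.array([*xy,.135])-(.135-z-co[2])/dd[2]*dd-co
    robot.move_to(t,down(yaw));robot.hold(.3);P=robot.camera_params("wrist");i=robot.capture("wrist")
    cv2.imwrite(f"pics/{name}.png",i);np.save(f"{name}.npy",P,allow_pickle=True);return i,P
E
python3 - <<'E'
from h import *
c=np.array([.4653,-.2182]);a,b=np.radians(81),np.radians(81-146)
robot.move_to([*c,.2],down(a));print(robot.state()["joints"].round(2))
q=robot.inverse_kinematics([*c,.118],down(b));print(np.round(q,2))
hit=robot.move_l([*c,.118],v=.08,stop_force=8);s=robot.state();print(hit,s["tcp_pos"])
if not hit:
    robot.move_gripper(0);s=robot.state();print(s["finger_gap"]*94,s["grasp_force"],s["wrist_force"],s["wrist_torque"])
    q=np.array(s["joints"]);t=q.copy()
    q2=robot.inverse_kinematics([*c,.118],down(b));print((q2-q).round(3))
    robot.movej(q2);s=robot.state();print(s["t"],s["tcp_pos"],s["finger_gap"]*94,s["wrist_force"],s["wrist_torque"])
    robot.move_gripper(1);robot.move_l([*c,.2],v=.12)
    i,P=look("w3",(.467,-.22),-.45)
    u=cv2.projectPoints(np.array([[*c,.125]]),P["rvec"],P["tvec"],np.array([[P["fx"],0,P["cx"]],[0,P["fy"],P["cy"]],[0,0,1]]),None)[0].ravel().astype(int)
    print(u,robot.state()["t"]);cv2.imwrite("pics/crop3.png",cv2.resize(i[u[1]-45:u[1]+45,u[0]-45:u[0]+45],(540,540),interpolation=2))
E
```

```text
[-0.55  0.    1.4  -0.    1.74 -1.96]
[-0.55  0.02  1.54 -0.    1.58  0.59]
False [ 0.46576805 -0.21850823  0.11879201]
0.5267708309221754 0.0 [ 0.1270408   0.52971406 -0.29084124] [-0.03282068  0.03566943 -0.00853335]
[0.    0.    0.    0.    0.    2.548]
10.9417 [ 0.46530245 -0.21818704  0.11800474] 0.09132325562172604 [-0.37150838  0.695035   -0.57704516] [-0.01256343  0.15293898 -0.02049074]
[281 208] 14.2417
```

View pics/crop3.png

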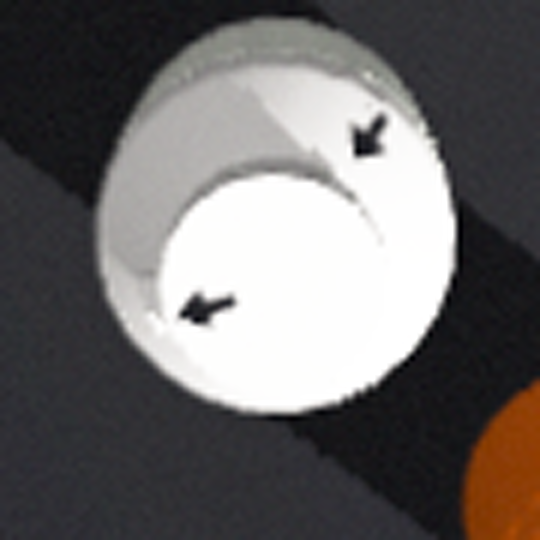

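Crop 3 shows both arrows where they were (cap arrow (205,308), shoulder arrow (370,138)). The fingers shut to 0.5 mm, so they never held the cap. Next I'll check where the fingers actually stand relative to the cap.

Run:
```python
from h import *
i=cv2.imread("pics/w3.png");P=np.load("w3.npy",allow_pickle=True).item()
x0,y0=281-45,208-45
f=lambda q,z:plane(P,(x0+q[0]/6-.4,y0+q[1]/6-.4),z)
print("capctr",f((273,288),.135),"caparrow",f((207,307),.135),"mark",f((370,138),.101))
c=np.array([.4653,-.2182])
robot.move_to([*c,.2],down(np.radians(-9)));a=robot.move_l([*c,.122],v=.12,stop_force=8);robot.hold(.2)
print(a,robot.state()["tcp_pos"],robot.state()["finger_gap"],robot.state()["t"])
D=robot.camera_params("side");s=robot.capture("side")[215:365,205:405];w=robot.capture("wrist");P=robot.camera_params("wrist")
S=robot.camera_params("scene");e=robot.capture("scene")
def pr(P,p): return cv2.projectPoints(np.array([p],float),P["rvec"],P["tvec"],np.array([[P["fx"],0,P["cx"]],[0,P["fy"],P["cy"]],[0,0,1]]),None)[0].ravel()
print("tcp in wrist",pr(P,[*c,.122]),"side",pr(D,[*c,.122]))
z=np.hstack([cv2.resize(s,(400,300),interpolation=2),cv2.resize(e[100:205,180:320],(400,300),interpolation=2)])
z=np.vstack([z,np.hstack([cv2.resize(w,(400,300)),np.zeros((300,400,3),np.uint8)])])
cv2.imwrite("pics/diag.png",z)
```

```text
capctr [ 0.46453398 -0.21825123  0.135     ] caparrow [ 0.45034432 -0.21596154  0.135     ] mark [ 0.49495574 -0.20447909  0.101     ]
False [ 0.46593214 -0.2185906   0.12318611] 0.9984849970590063 15.6667
tcp in wrist [282.79367806 233.72761753] side [304.5209878 272.0716623]
```

View pics/diag.png

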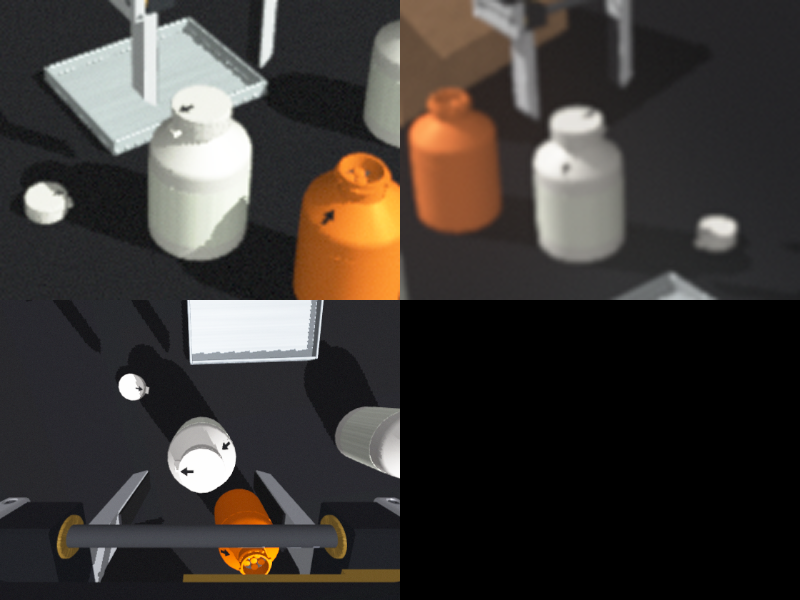

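The diagnostic view shows the gripper centred on the cap, but the open fingertips hang above it: side crop (145,100) and (265,65), with the cap top at (203,100). I'll triangulate the tips, then touch the cap's top gently with the shut fingers to find the true tip height.

Run:
```python
from h import *
S=robot.camera_params("scene");D=robot.camera_params("side")
print(tri([(D,(277.5,265)),(S,(257.7,129.8))]),tri([(D,(337.5,247.5)),(S,(225.5,140.3))]))
c=np.array([.4653,-.2182])
s=robot.state();print(s["tcp_pos"],s["t"])
robot.move_l([*c,.15],v=.1);robot.move_gripper(0)
h=robot.move_l([*c,.09],v=.03,stop_force=3);s=robot.state();print(h,s["tcp_pos"],s["wrist_force"],s["finger_gap"],s["t"])
robot.move_l([*c,.16],v=.15);print(robot.state()["t"])
```

```text
(array([ 0.41472292, -0.20715209,  0.15482025]), [np.float64(0.0025743191918148937), np.float64(0.0025743191918148837)]) (array([ 0.51531091, -0.23242809,  0.15573241]), [np.float64(0.005197034661315797), np.float64(0.00519703466131578)])
[ 0.46555246 -0.21836436  0.12249831] 15.8167
True [ 0.46522887 -0.2181626   0.10017354] [-0.4347483  -0.8069382   4.45108999] 0.004728055609843291 19.15
19.7083
```

The shut tips meet the cap's top (z 0.135) at TCP z 0.1002, and triangulation puts the open tips 33 mm above the TCP. The real fingertips therefore lie about 34.5 mm behind the stated TCP, and I'll correct for that.

Run:
```python
from h import *
c=np.array([.4653,-.2182]);z=.118-.0345;a,b=np.radians(81),np.radians(81-146)
robot.move_gripper(1);robot.move_to([*c,.16],down(a))
hit=robot.move_l([*c,z],v=.08,stop_force=5);s=robot.state();print(hit,s["tcp_pos"])
if not hit:
    robot.move_gripper(0);s=robot.state();print("gap",s["finger_gap"]*94,s["grasp_force"],s["wrist_force"],s["wrist_torque"])
    if s["finger_gap"]*94>40:
        q=robot.inverse_kinematics([*c,z],down(b));print((q-s["joints"]).round(3))
        robot.movej(q);robot.hold(.2);s=robot.state();print(s["t"],s["tcp_pos"],s["finger_gap"]*94,s["wrist_force"],s["wrist_torque"])
        h=robot.move_l([*c,z+.015],v=.02,stop_force=2.5);s=robot.state();print("lift stop",h,s["tcp_pos"],s["finger_gap"]*94,s["wrist_force"],s["t"])
        if h: robot.move_l([*c,z],v=.02)
```

```text
False [ 0.46577866 -0.21850658  0.08424812]
gap 46.7979910030087 30.000136455637403 [ 0.11370446  0.50100097 -0.51199655] [0.08415185 0.01729797 0.0013052 ]
[ 0.    -0.     0.    -0.    -0.     2.548]
26.825 [ 0.46532353 -0.21820639  0.08350687] 47.051351572286386 [ 0.7094959   0.73931199 -0.37431632] [-0.02280355  0.12031107  0.02589766]
lift stop False [ 0.46520877 -0.21814939  0.09835558] 46.43722263331399 [-0.38772249  1.64115922 -0.09492764] 27.725
```

The cap turned and came up 15 mm with no load on the wrist, so it is off the bottle. Next I'll place it in the tray.

Run:
```python
from h import *
c=np.array([.4653,-.2182]);t=np.array([.5645,-.0405]);y=np.radians(-7)
robot.move_l([*c,.17],v=.15)
robot.move_to([*t,.12],down(y));s=robot.state();print(s["finger_gap"]*94,s["t"])
robot.move_l([*t,-.015],v=.15)
h=robot.move_l([*t,-.034],v=.02,stop_force=2.5);s=robot.state();print(h,s["tcp_pos"],s["finger_gap"]*94,s["wrist_force"],s["t"])
robot.move_gripper(.75);robot.hold(.2);robot.move_l([*t,.12],v=.15)
i,P=look("w4",(.5,-.12),-.35,.33);e=robot.capture("scene");d=robot.capture("side")
z=np.hstack([cv2.resize(d[205:355,200:400],(400,300),interpolation=2),cv2.resize(e[125:260,145:325],(400,300),interpolation=2)])
z=np.vstack([z,np.hstack([cv2.resize(i,(400,300)),cv2.resize(i[60:240,140:380],(400,300))])])
cv2.imwrite("pics/end.png",z);print(robot.state()["t"])
```

```text
46.8719393560019 29.2
True [ 0.56425977 -0.04046044 -0.02951827] 47.30336904480874 [ 0.13791357 -0.20510962  4.09935238] 30.9583
34.2167
```

View pics/end.png

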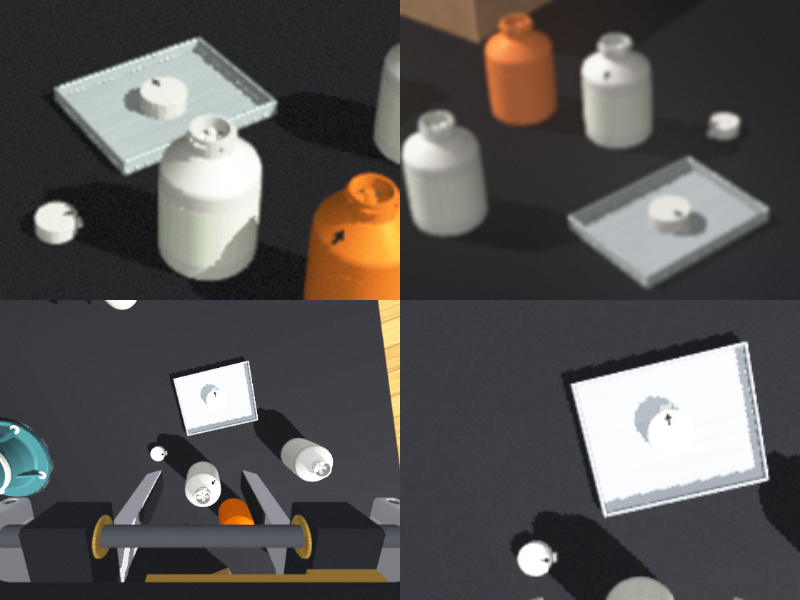

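The final view shows the cap top up in the tray (side crop (163,95), scene crop (670,213)). The bottle is open and still standing in place (side crop (210,200)), and everything else nearby is where it was.

```bash
python3 -c "
from rig import robot
print(robot.hand_in())"
```

```text
the job is handed in; nothing more can be done
None
```

The job is handed in at about 34 s of the 61 s allowed: the cap was turned to the bottle's arrow, lifted straight off and set top up in the steel tray, with the bottle still standing in its place; a first grasp at 11 s closed on nothing because the real fingertips sit about 34.5 mm behind the stated TCP.

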